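Clamp the specimen plate on the microscope stage

TASK

Clamp the specimen plate onto the microscope stage by pushing only, nothing needs to be gripped: with a fingertip or the back of a finger, push the metal strap (it has an upright tab for this) so that it swings over the specimen all the way to its stop, and only then push the cam lever fully down. Do not lift or shift the specimen, and leave the objective, the bottle and the round mount standing around the stage where they are.

Things in the scene. Friction and masses are not known exactly. Their poses are not given: they have to be found in the camera images.
- stage: Grey stage plate, fixed. Origin at bench level; plate spans x -100..100, y -125..105, top z 25 mm. x axis level, roughly away from the robot, y left, z up; yaw varies. Carries the strap pivot (x 0, y 80), specimen, stop pin (10 mm across, x 16, y -58, top z 49) and at its right end the cam post (x -15..15, y -115..-99, top z 75 mm).
- strap (a joint): Swing angle (rad) of the strap about its upright pivot, counter-clockwise from above. 0 = fully open, free end towards the robot; 1.3 = at its stop, straight across the specimen along the stage's -y, end under the cam. At q it points from the pivot along (-sin(1.3-q), -cos(1.3-q)) in stage x, y. Starts at 0.1 to 0.5. Stays where left; about 1.5 N of push at the tab moves it.
- strap_tab (a point): Centre of the strap's upright push tab, 65 mm above the bench, 115 mm from the pivot, 8 mm behind the strap's centre line (trailing edge). The tab is a plate 34 mm long along the strap, 6 mm thick, standing from z 44 to 80 mm. Axes turn with the strap: -y runs from the pivot along the strap, +x is the way to push; push on its -x face.
- cam_lever (a joint): Angle (rad) of the cam lever about its level axis (see lever_axis). 0 = raised, pointing up and away from the robot, 0.8 rad above level; 0.8 = hard stop, level along the stage's +x, fully down. Starts at 0 to 0.2. Stays where it is left; friction 0.2 N m, about 4 N of push at the pad.
- lever_pad (a point): Centre of the top face of the black thumb pad at the lever's end, 66 mm from the lever's axis, 5 mm above the lever's centre line. Pad 24 mm along the lever (54 to 78 mm from the axis), 30 mm wide, 10 mm thick; with the lever down its top is 67 mm above the bench. x axis along the lever away from the cam, z out of the pad's top.
- strap_pivot (a point): Top of the strap's pivot, 52 mm above the bench, at x 0, y 80 mm in the stage frame. The strap is an aluminium bar 22 mm wide, 8 mm thick, z 36 to 44 mm above the bench, reaching 172 mm from the pivot.
- lever_axis (a point): Point on the cam lever's axis, in the middle of the lever's width: x 0, y -85, z 62 mm in the stage frame; the axis is parallel to the stage's y. Lever arm 10 mm wide, 8 mm thick; cam 28 mm across.
- specimen_center (a point): Centre of the loose specimen plate, a dark polished flat plate 76 x 52 x 6 mm lying on the stage with its top 31 mm above the bench, 5 mm under the strap. To be left as it lies.
- objective_center (a point): Half-way up a loose metal microscope objective, 34 mm across, 52 mm tall, standing on the bench. To be left alone.
- oil_bottle_center (a point): Half-way up a small loose amber bottle with a black cap, 28 mm across, 60 mm tall, standing on the bench. To be left alone.
- puck_center (a point): Half-way up a loose black round specimen mount, 32 mm across, 18 mm tall, lying on the bench. To be left alone.

How it is judged:
By the outcome, as a careful person would: the job done as asked, in the order asked, and still so for the second after the job is handed in, with the robot touching nothing.
It also fails if it takes over 45 s, if anything falls off the work surface, if the arm or the gripper's body presses on something with over 40 N, if the wrist force passes 120 N, or if a joint passes its speed limit or range.

ROBOT

A 6-joint arm with a two-finger parallel gripper is mounted at the origin on the work surface. World frame = base frame: x ahead of the robot, y to its left, z up, the work surface at z = 0. Lengths are in m, angles in rad, forces in N, time in s.
With the tool pointing down it reaches from about 0.275 to 0.75 m from the base axis. Payload 10.2 kg.
Tool frame: the origin (TCP) lies on the centre line of the jaws, within the pads' length; the fingertips stand 8 mm ahead of it and the grasp point (between the pads) lies 11 mm behind it; x points along the fingers, y is the direction in which the jaws open and shut, and the axes are right-handed (so a half turn about x gives the same grasp; the last joint's range is limited). The gripper opens to 85 mm and grips with 20 to 120 N. Pads are 22 mm wide; open, the fingers measure 114 mm over their backs; the gripper's body (76 mm by 85 mm) begins 54 mm behind the grasp point. The pads swing forward as they close: fully open they stand 13 mm farther back than shut.
Start: joints at [-0.223, 0.313, 1.498, -0, 1.331, -0.223], TCP at [0.525, -0, 0.214] pointing down, gripper open.
Joint ranges: [-2.94, 2.94], [-0.97, 2.17], [0.19, 2.56], [-1.23, 4.37], [0.02, 3.11], [-2.88, 2.88]. Speed limits (rad/s): [2.39, 2.39, 3.01, 3.14, 3.14, 3.14].

INTERFACE

Orientations are given as [roll, pitch, yaw] about the fixed x, y, z axes, in that order (R = Rz(yaw) Ry(pitch) Rx(roll)).
In Python, from station import arm, optics, finish_job gives the robot as it stands. The module is installed in compiled form; this text tells all that it offers.
- The arm moves only by the tool send_rows, never from a script. Its argument "increments" is a list of rows, each a list of 7 numbers: the shift along the tool's x, y, z in cm, then the turn, a rotation vector about the tool's x, y, z in degrees, then the opening, from -1 (shut) to 1 (fully open), so that 0 is half open. In form: [[tx, ty, tz, rx, ry, rz, fingers], ...]. A call has exactly 5 rows; each row is the pose to reach, as a shift and turn from the pose measured when the call began, along the tool's axes at that moment; what a row does not reach only later rows make up. A row lasts 1/8 s, in which the tool goes at most 62.5 mm and 10.7 degrees, less where a joint would pass 70% of its speed; a pose out of reach is approached as far as the arm can. A call with a gripper value outside its range is refused whole. The fingers move at their own pace and stop on an object; "squeeze" is the grip in N (left out, the last holds). Time passes only in rows, so rows that repeat a pose let the fingers close, or fill a call up. It gives the time, the measured TCP pose, the force and the opening at its end, in the units of the state.
- arm.get_obs(): the state, without advancing time (a new reading comes with each control period).
- optics.capture(name): name is "scene" or "side" or "wrist"; returns (picture, depth): 400x640x3 uint8, red, green, blue; 400x640 float32, m along the optical axis (not along the pixel's ray), 0 where there is no reading.
- optics.camera_params(name): a dict with "fx", "fy", "cx", "cy" (pixels), "cam_to_world" (4x4, takes a point from camera to world coordinates). Camera axes: x right, y up, looking along -z (the intrinsics and any distortion apply to the point x, -y, -z); pixel columns grow to the right and rows downward; lengths in m; the calibration is good to about 2 mm. A picture is of the moment at which its call begins: read the wrist's pose just before it. camera_params takes no time and is no camera call; for the wrist camera it gives the pose at the moment of the call.
- finish_job(): hands the job in, once; it reports no verdict.
The state is a dict: "time_s": time; "qpos": joint angles; "joint_vel": joint speeds; "joint_efforts": joint torques, N m; "tool_pos": TCP position; "tcp_rot": TCP orientation; "ft_force": force on the tool from outside, world axes, zero at the start; "moment": the same for the moment, N m; "opening": finger opening in m.
Only numpy, scipy, OpenCV 4.12 (cv2) and the standard library are available. Lean on these libraries where they do the work, as an engineer would, in place of code of your own. Each camera call takes 0.05 s, during which the arm holds its last target.

## Working session

There is one attempt and no reset: what is moved stays moved. The work goes in short steps, Python scripts to look and compute and a tool call to move; the robot and the scene stay as the last step left them, time stands still between calls to the robot, and variables do not carry over. Pictures are saved under pics/ and viewed, and the job is handed in when it is done.

Besides the shell and the picture viewer there is one more tool, called by a JSON object that holds its "name" and its "arguments". send_rows: Moves the arm, as the interface text tells. Its arguments: {"type":"object","properties":{"increments":{"type":"array"},"squeeze":{"type":"number"}},"required":["increments"]}

```bash
mkdir -p pics; python3 - <<'E'
from station import arm, optics
import cv2, numpy as np, pickle
print(arm.get_obs())
for n in ("scene","side","wrist"):
    p=optics.camera_params(n); im,d=optics.capture(n)
    cv2.imwrite(f"pics/{n}0.png",im[:,:,::-1]); np.savez(f"{n}0.npz",im=im,d=d,T=p["cam_to_world"],k=[p[x] for x in("fx","fy","cx","cy")])
    print(n,{k:v for k,v in p.items()})
E
```

```text
{'time_s': 0.0, 'qpos': array([-2.23360956e-01,  3.13461795e-01,  1.49845530e+00, -7.90287830e-06,
        1.33098924e+00, -2.23420692e-01]), 'joint_vel': array([-1.85897755e-03,  3.64614653e-04, -1.02138961e-03, -2.29755694e-05,
       -1.46704018e-03, -1.33020173e-03]), 'joint_efforts': array([-5.78409599e-04, -4.12261176e+01, -2.59742296e+01, -3.58453699e-04,
        4.11797926e-03, -1.23038126e-05]), 'tool_pos': array([5.24716776e-01, 7.05223327e-05, 2.13622197e-01]), 'tcp_rot': array([-1.7883753 ,  1.56948262,  2.92407529]), 'ft_force': array([-0.01381297,  0.79383442,  0.13975289]), 'moment': array([-0.02297265,  0.02618266, -0.01906549]), 'opening': 0.0856159864684352}
scene {'fx': 452.9485610357241, 'fy': 452.9485610357241, 'cx': 315.74972139477967, 'cy': 204.5201453755348, 'cam_to_world': array([[ 0.87540164, -0.31791396,  0.36414652,  0.84146243],
       [ 0.48317408,  0.59829667, -0.63920568, -0.39895039],
       [-0.01465524,  0.73550786,  0.67735767,  0.61281591],
       [ 0.        ,  0.        ,  0.        ,  1.        ]])}
side {'fx': 421.81112613436096, 'fy': 421.81112613436096, 'cx': 314.3283914921274, 'cy': 196.27867450255906, 'cam_to_world': array([[ 0.88889247,  0.33222806, -0.31542778,  0.3428783 ],
       [-0.45765405,  0.61307058, -0.6439699 , -0.37353854],
       [-0.02056538,  0.7167768 ,  0.69699934,  0.60074462],
       [ 0.        ,  0.        ,  0.        ,  1.        ]])}
wrist {'fx': 349.38680126089946, 'fy': 349.38680126089946, 'cx': 314.2848306087881, 'cy': 202.6917487821027, 'cam_to_world': array([[ 9.99998773e-01, -1.48706349e-03,  4.92530954e-04,
         5.25152472e-01],
       [ 1.27725729e-03,  9.56036805e-01,  2.93243919e-01,
         7.49962336e-02],
       [-9.06950045e-04, -2.93242930e-01,  9.56037531e-01,
         3.74819348e-01],
       [ 0.00000000e+00,  0.00000000e+00,  0.00000000e+00,
         1.00000000e+00]])}
```

View pics/scene0.png

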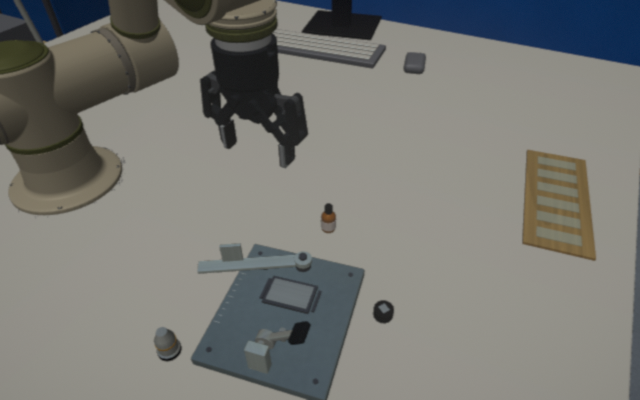

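View pics/side0.png

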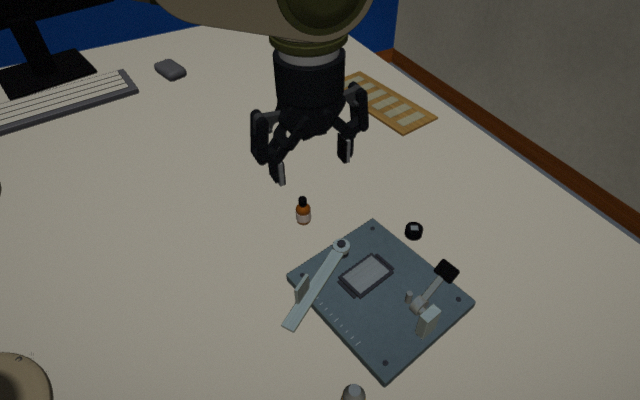

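View pics/wrist0.png

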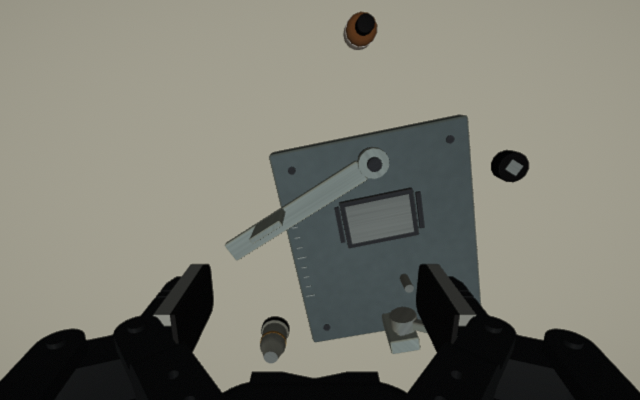

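```bash
python3 - <<'E'
import cv2,numpy as np
for n,(x0,y0,w,h) in dict(scene=(140,190,270,202),side=(270,180,220,210),wrist=(220,0,320,240)).items():
    im=cv2.imread(f"pics/{n}0.png")[y0:y0+h,x0:x0+w]; s=800//w if n!='side' else 2.8
    s=min(800/w,600/h)
    print(n,s)
    cv2.imwrite(f"pics/{n}0c.png",cv2.resize(im,None,fx=s,fy=s,interpolation=cv2.INTER_CUBIC))
E
```

```text
scene 2.962962962962963
side 2.857142857142857
wrist 2.5
```

View pics/scene0c.png

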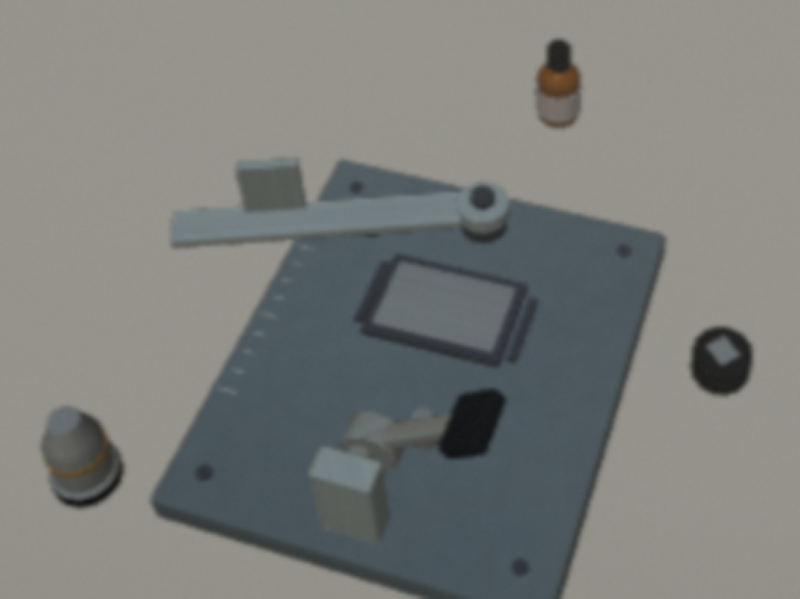

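View pics/side0c.png

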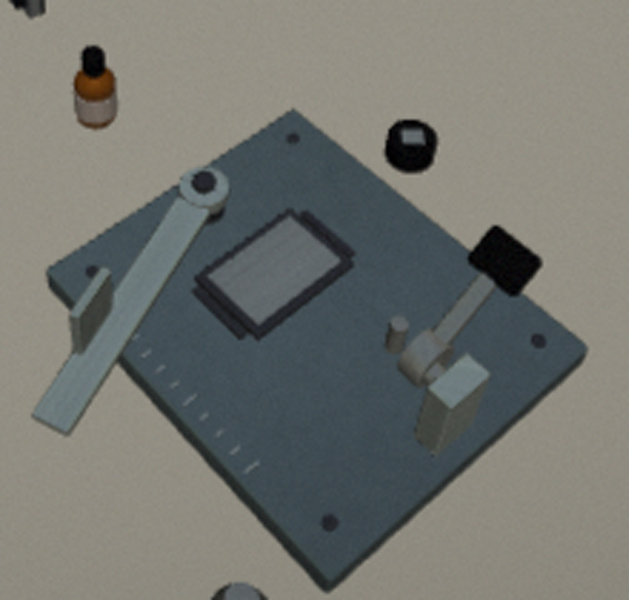

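View pics/wrist0c.png

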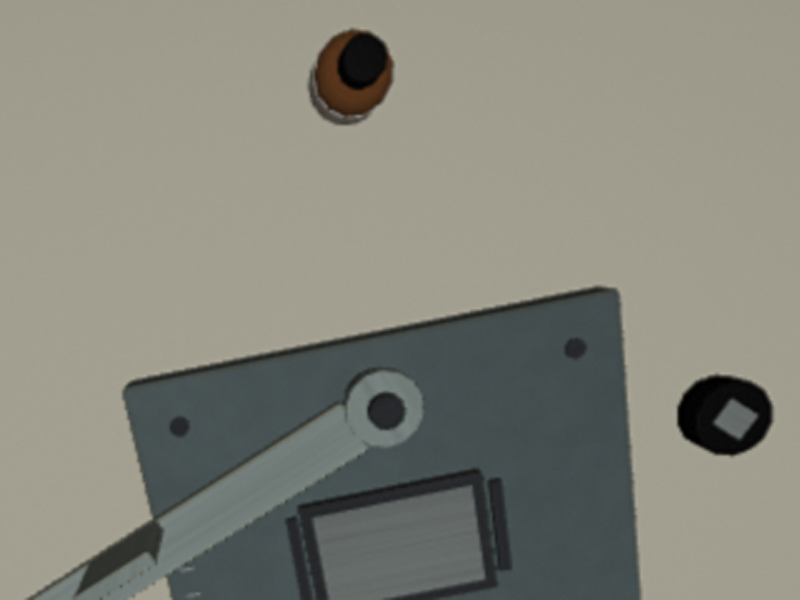

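```bash
cat > fit.py <<'E'
import numpy as np
from scipy.optimize import least_squares
def load(n):
    z=np.load(n); return z
def proj(z,P):
    T=z["T"];fx,fy,cx,cy=z["k"]; c=T[:3,:3].T@(np.asarray(P)-T[:3,3])
    return np.array([cx+fx*c[0]/-c[2], cy-fy*c[1]/-c[2]])
def stage2w(p,P):
    x,y,a=p[:3];c,s=np.cos(a),np.sin(a)
    return np.array([x+c*P[0]-s*P[1],y+s*P[0]+c*P[1],P[2]])
def strap(q,along,lead,z):  # along from pivot, lead = +x of tab frame
    a=1.3-q; d=np.array([-np.sin(a),-np.cos(a)]); n=np.array([np.cos(a),-np.sin(a)])
    r=np.array([0,.08])+along*d+lead*n
    return np.array([r[0],r[1],z])
E
cat > f0.py <<'E'
from fit import *
Z={n:load(n+"0.npz") for n in("scene","side","wrist")}
sc={"scene":(140,190,2.963),"side":(270,180,2.857),"wrist":(220,0,2.5)}
O=[("scene",(-.1,.105,.025),(342,160)),("scene",(.1,.105,.025),(664,236)),("scene",(-.1,-.125,.025),(155,503)),("scene",(0,.08,.052),(483,197)),
("side",(.1,.105,.025),(293,110)),("side",(-.1,.105,.025),(50,270)),("side",(.1,-.125,.025),(586,348)),("side",(-.1,-.125,.025),(328,582)),("side",(0,.08,.052),(204,182)),
("wrist",(-.1,.105,.025),(127,385)),("wrist",(.1,.105,.025),(617,290)),("wrist",(0,.08,.052),(386,410))]
S=[("side",(.172,-.011,.044),(32,414)),("side",(.172,.011,.044),(68,435)),("scene",(.172,-.011,.044),(172,212)),("scene",(.172,.011,.044),(172,240)),("scene",(.115,-.008,.08),(268,160)),("side",(.115,-.008,.08),(94,290))]
L=[("scene",(484,424)),("side",(507,260))]
def px(n,uv): x,y,s=sc[n]; return np.array([x+uv[0]/s,y+uv[1]/s])
def lev(q,al,up):
    a=.8-q; return (al*np.cos(a)-up*np.sin(a),-.085,.062+al*np.sin(a)+up*np.cos(a))
def res(p):
    r=[proj(Z[n],stage2w(p,P))-px(n,uv) for n,P,uv in O]
    r+=[proj(Z[n],stage2w(p,strap(p[3],*P)))-px(n,uv) for n,P,uv in S]
    r+=[proj(Z[n],stage2w(p,lev(p[4],.066,.003)))-px(n,uv) for n,uv in L[:1]]
    return np.array(r)
f=least_squares(lambda p:res(p).ravel(),[.53,-.1,.2,.3,.1])
print(f.x.round(4)); print(res(f.x).round(1))
p=f.x
for nm,P in dict(pivot=(0,.08,.052),pin=(.016,-.058,.049),axis=(0,-.085,.062),post=(0,-.107,.075),tab=strap(p[3],.115,-.008,.065),end=strap(p[3],.172,0,.044),tabend=strap(1.3,.115,-.008,.065),pad0=lev(p[4],.066,.005),pad1=lev(.8,.066,.005)).items(): print(nm,stage2w(p,P).round(4))
# loose objects: back-project with depth
def bp(n,uv):
    u,v=px(n,uv); z=Z[n];fx,fy,cx,cy=z["k"];d=z["d"][int(round(v)),int(round(u))]
    return (z["T"]@[ (u-cx)/fx*d,-(v-cy)/fy*d,-d,1])[:3].round(4)
print("obj",bp("scene",(66,414)),"bottle cap",bp("scene",(558,47)),bp("wrist",(365,58)),"puck",bp("scene",(721,352)),"pad",bp("side",(507,260)),bp("scene",(475,424)),"pivot",bp("scene",(483,197)),"tab",bp("scene",(268,185)))
E
python3 f0.py
```

```text
[ 0.5971 -0.0652  0.1985  0.1137  0.2562]
[[-0.9 -1.2]
 [ 1.7 -1.1]
 [-2.6 -0.9]
 [ 0.2 -0.9]
 [ 0.6 -1.6]
 [-1.6 -0.9]
 [ 2.6 -1.2]
 [ 1.6 -0.3]
 [ 0.5 -1.5]
 [-2.8  0.8]
 [ 1.4 -1.4]
 [ 0.2  0.7]
 [ 0.3 -0.8]
 [ 0.7 -1.4]
 [ 0.4 -0.6]
 [-1.2  0.5]
 [-0.3  1.1]
 [-0.6 -0.1]
 [-2.   1.8]]
pivot [0.5813 0.0132 0.052 ]
pin [ 0.6242 -0.1189  0.049 ]
axis [ 0.6138 -0.1485  0.062 ]
post [ 0.6182 -0.1701  0.075 ]
tab [ 0.4809 -0.0434  0.065 ]
end [ 0.4377 -0.0815  0.044 ]
tabend [ 0.5961 -0.1011  0.065 ]
pad0 [ 0.6667 -0.1379  0.1004]
pad1 [ 0.6785 -0.1355  0.067 ]
obj [ 0.4741 -0.2001  0.0513] bottle cap [0.5649 0.1321 0.058 ] [0.5667 0.1311 0.0614] puck [0.7293 0.0024 0.0188] pad [ 0.6632 -0.1404  0.1055] [ 0.6692 -0.1421  0.1105] pivot [0.5816 0.0119 0.0512] tab [ 0.48   -0.0451  0.0638]
```

```bash
cat > h.py <<'E'
import numpy as np
from scipy.spatial.transform import Rotation as Ro
from station import arm
from fit import *
P=[.5971,-.0652,.1985]
def Rof(ang,sgn=1):  # tool down, tool y along sgn*(cos,sin)
    x=np.array([0,0,-1.]);y=sgn*np.array([np.cos(ang),np.sin(ang),0]);return np.c_[x,y,np.cross(x,y)]
def inc(o,pos,R=None):
    R0=Ro.from_euler("xyz",o["tcp_rot"]).as_matrix()
    t=R0.T@(np.array(pos)-o["tool_pos"])*100
    r=np.zeros(3) if R is None else Ro.from_matrix(R0.T@R).as_rotvec(degrees=True)
    return np.r_[t,r].round(2)
E
python3 - <<'E'
from h import *
o=arm.get_obs(); R0=Ro.from_euler("xyz",o["tcp_rot"]).as_matrix(); print(R0.round(3))
sg=np.sign(R0[0,1]); q=.1137
ang=-(1.3-q)+P[2]
for off,z in((.035,.12),(.035,.066),(.022,.066)):
    w=stage2w(P,strap(q,.115,-.008-off,z)); print(w,inc(o,w,Rof(ang,sg)))
E
```

```text
[[-0.001  1.     0.   ]
 [ 0.     0.    -1.   ]
 [-1.    -0.001 -0.   ]]
[ 0.46164745 -0.01418449  0.12      ] [ 9.38e+00 -6.31e+00  1.42e+00  5.66e+01  2.00e-02  5.00e-02]
[ 0.46164745 -0.01418449  0.066     ] [ 1.478e+01 -6.300e+00  1.430e+00  5.660e+01  2.000e-02  5.000e-02]
[ 0.46880431 -0.02503711  0.066     ] [ 1.478e+01 -5.590e+00  2.510e+00  5.660e+01  2.000e-02  5.000e-02]
```

{"name": "send_rows", "arguments": {"increments": [[1,-1.5,0.3,10,0,0,-1],[3,-3,0.6,20,0,0,-1],[5,-4.5,1,30,0,0,-1],[7,-6.3,1.4,40,0,0,-1],[9,-6.3,1.4,50,0,0,-1]], "squeeze": 20}}

```text
time_s: 0.78
tool_pos: [0.4608, -0.014, 0.1232]
tcp_rot: [-0.885, 1.569, 2.949]
ft_force: [0.2, 0.5, 0.0]
opening: -0.0002
```

```bash
python3 - <<'E'
from h import *
o=arm.get_obs(); q=.1137
ang=-(1.3-q)+P[2]
for off,z in((.035,.066),(.022,.066)):
    w=stage2w(P,strap(q,.115,-.008-off,z)); print(w,inc(o,w,Rof(ang,1)))
E
```

```text
[ 0.46164745 -0.01418449  0.066     ] [ 5.72  0.07 -0.06  6.24  0.06  0.06]
[ 0.46880431 -0.02503711  0.066     ] [5.72 1.37 0.08 6.24 0.06 0.06]
```

{"name": "send_rows", "arguments": {"increments": [[1.5,0,0,3,0,0,-1],[3,0,0,6.2,0,0,-1],[4.5,0,0,6.2,0,0,-1],[5.7,0,0,6.2,0,0,-1],[5.7,0,0,6.2,0,0,-1]]}}

```text
time_s: 1.4
tool_pos: [0.4603, -0.0139, 0.0656]
tcp_rot: [-0.825, 1.568, 2.9]
ft_force: [0.6, -0.0, 0.8]
opening: -0.0003
```

```bash
cat > look.py <<'E'
import sys,cv2,numpy as np
from station import arm,optics
for a in sys.argv[2:]:
    n,x,y,w,h=a.split(","); x,y,w,h=map(int,(x,y,w,h))
    im,d=optics.capture(n); p=optics.camera_params(n)
    np.savez(f"{n}{sys.argv[1]}.npz",im=im,d=d,T=p["cam_to_world"],k=[p[k] for k in("fx","fy","cx","cy")])
    s=min(800/w,600/h); cv2.imwrite(f"pics/{n}{sys.argv[1]}.png",cv2.resize(im[y:y+h,x:x+w,::-1],None,fx=s,fy=s,interpolation=cv2.INTER_CUBIC))
o=arm.get_obs(); print(o["time_s"],o["tool_pos"],o["ft_force"])
E
python3 look.py 1 scene,140,130,270,202 side,230,130,270,202
```

```text
1.5 [ 0.46093466 -0.01406205  0.06652792] [ 0.45842043 -0.13979963  0.57545948]
```

View pics/scene1.png

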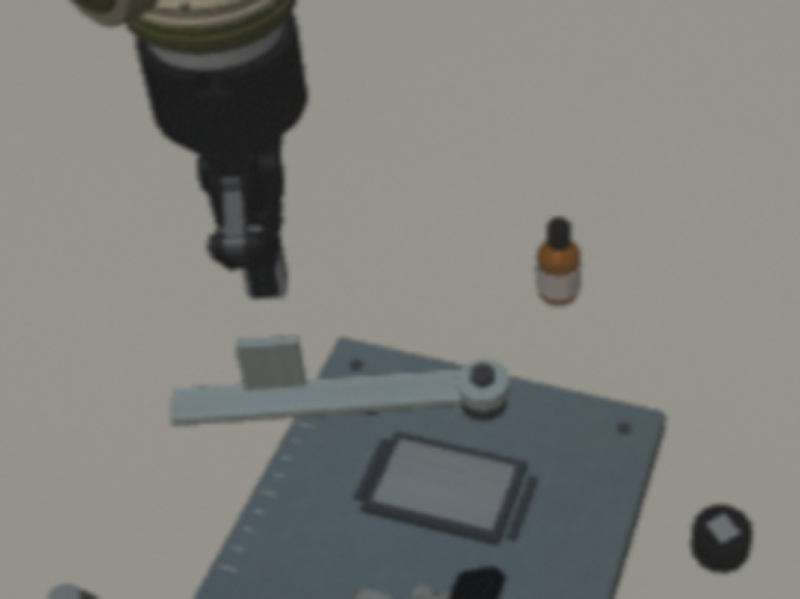

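View pics/side1.png

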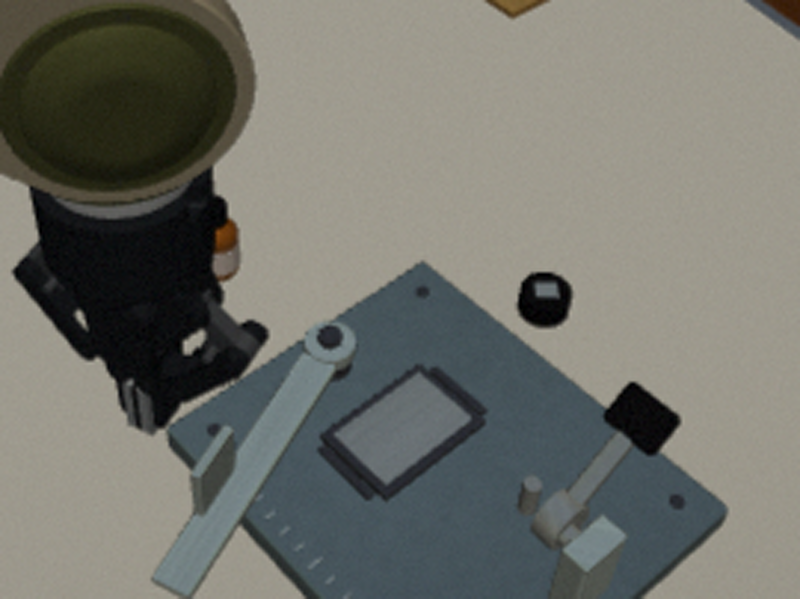

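```bash
python3 - <<'E'
import numpy as np
from h import *
t=np.array([.4609,-.0141,.0665]); n=np.array([np.cos(-.988),np.sin(-.988)]); m=np.array([n[1],-n[0]])
for cam in("scene","side"):
    z=np.load(cam+"1.npz");fx,fy,cx,cy=z["k"];d=z["d"]
    v,u=np.mgrid[:400,:640]; c=np.stack([(u-cx)/fx*d,-(v-cy)/fy*d,-d],-1)@z["T"][:3,:3].T+z["T"][:3,3]
    r=c-t; a=r[...,:2]@n; b=r[...,:2]@m
    M=(d>0)&(abs(a)<.09)&(abs(b)<.05)&(c[...,2]>.05)
    # exclude tab/strap
    for lo in np.arange(.05,.19,.01):
        k=M&(c[...,2]>=lo)&(c[...,2]<lo+.01)
        k&=~((a>.025)&(c[...,2]<.085))
        if k.sum()>3: print(cam,round(lo,3),k.sum(),"n",a[k].min().round(3),a[k].max().round(3),"m",b[k].min().round(3),b[k].max().round(3))
E
```

```text
scene 0.08 22 n -0.002 0.006 m -0.01 0.012
scene 0.09 60 n -0.006 0.014 m -0.01 0.013
scene 0.1 65 n -0.007 0.014 m -0.01 0.012
scene 0.11 19 n -0.009 0.013 m -0.009 0.008
scene 0.12 14 n -0.01 0.029 m -0.012 0.007
scene 0.13 46 n 0.002 0.037 m -0.012 0.012
scene 0.14 63 n -0.007 0.046 m -0.015 0.018
scene 0.15 102 n -0.019 0.053 m -0.016 0.018
scene 0.16 114 n -0.017 0.061 m -0.016 0.018
scene 0.17 235 n -0.012 0.062 m -0.018 0.02
scene 0.18 204 n -0.009 0.05 m -0.019 0.021
scene 0.19 122 n 0.011 0.043 m -0.015 0.02
side 0.08 14 n -0.005 0.006 m 0.005 0.012
side 0.09 71 n -0.015 0.013 m -0.006 0.012
side 0.1 80 n -0.014 0.013 m -0.003 0.012
side 0.11 57 n -0.015 0.013 m 0.003 0.012
side 0.12 74 n -0.03 0.027 m 0.006 0.014
side 0.13 235 n -0.038 0.037 m -0.011 0.014
side 0.14 188 n -0.045 0.044 m -0.011 0.017
side 0.15 253 n -0.053 0.052 m 0.0 0.018
side 0.16 275 n -0.061 0.061 m -0.003 0.018
side 0.17 484 n -0.062 0.061 m -0.012 0.02
side 0.18 266 n -0.051 0.051 m -0.007 0.021
side 0.19 165 n 0.009 0.041 m -0.009 0.02
```

```bash
python3 - <<'E'
from h import *
for cam,x,y in(("scene",140,130),("side",230,130)):
    z=np.load(cam+"1.npz")
    for h in(.0585,.07,.08):
        q=proj(z,[.4609,-.0141,h]); print(cam,h,((q-[x,y])*2.963).round(0), z["d"][int(q[1])-4:int(q[1])+4,int(q[0])].round(3))
E
```

```text
scene 0.0585 [275. 321.] [0.849 0.849 0.846 0.844 0.843 0.838 0.836 0.836]
scene 0.07 [272. 306.] [0.73  0.74  0.856 0.852 0.849 0.847 0.847 0.845]
scene 0.08 [270. 294.] [0.722 0.725 0.729 0.73  0.73  0.74  0.856 0.852]
side 0.0585 [156. 446.] [0.622 0.725 0.72  0.72  0.716 0.716 0.716 0.712]
side 0.07 [155. 433.] [0.616 0.616 0.62  0.622 0.622 0.725 0.72  0.72 ]
side 0.08 [153. 421.] [0.608 0.61  0.612 0.611 0.614 0.617 0.616 0.617]
```

{"name": "send_rows", "arguments": {"increments": [[0.5,0,0,0,0,0,-1],[1,0,0,0,0,0,-1],[1.4,0,0,0,0,0,-1],[1.4,0.3,0,0,0,0,-1],[1.4,0.6,0,0,0,0,-1]]}}

```text
time_s: 2.12
tool_pos: [0.4645, -0.0193, 0.0526]
tcp_rot: [-0.714, 1.57, 3.012]
ft_force: [0.9, 0.6, 0.3]
opening: -0.0
```

```bash
python3 look.py 2 scene,170,190,160,120 side,230,200,160,120; python3 - <<'E'
from h import *
z=np.load("scene2.npz");t=arm.get_obs()["tool_pos"]
for cam,x,y in(("scene",170,190),("side",230,200)):
    z=np.load(cam+"2.npz")
    for h in(-.008,0,.01): print(cam,h,((proj(z,t+[0,0,h])-[x,y])*5).round(0))
E
```

```text
2.225 [ 0.4645499  -0.01939747  0.0526516 ] [0.63371965 0.14352949 0.3478737 ]
scene -0.008 [319. 283.]
scene 0 [316. 267.]
scene 0.01 [312. 246.]
side -0.008 [285. 436.]
side 0 [283. 422.]
side 0.01 [281. 403.]
```

View pics/scene2.png

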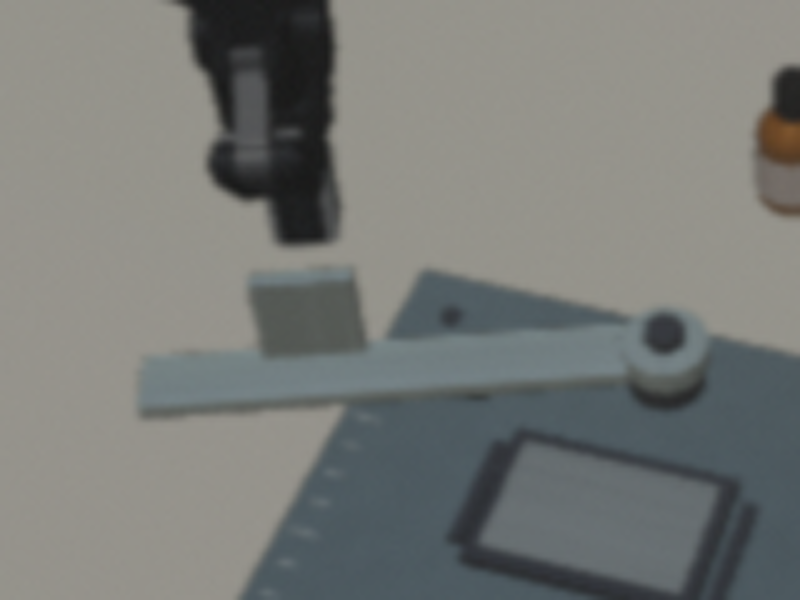

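View pics/side2.png

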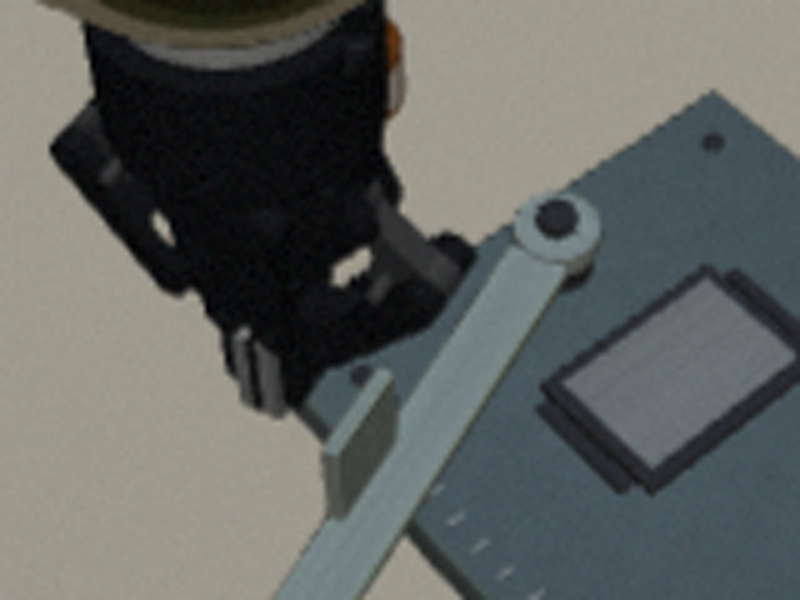

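```bash
cat > arc.py <<'E'
from h import *
import sys
o=arm.get_obs(); off,z=float(sys.argv[1]),float(sys.argv[2])
for q in map(float,sys.argv[3:]):
    w=stage2w(P,strap(q,.115,-.008-off,z)); print(q,inc(o,w,Rof(-(1.3-q)+P[2],1)))
E
python3 arc.py .016 .049 .1137 .2 .3 .4 .5; python3 -c "
from h import *
o=arm.get_obs();print(o['qpos'])"
```

```text
0.1137 [ 0.36  1.31 -0.04  0.03  0.03  0.02]
0.2 [ 0.36  2.31  0.12 -4.92  0.03  0.02]
0.3 [  0.36   3.48   0.2  -10.65   0.02   0.02]
0.4 [  0.36   4.65   0.17 -16.38   0.02   0.02]
0.5 [ 3.600e-01  5.810e+00  1.000e-02 -2.211e+01  2.000e-02  2.000e-02]
[-2.94455788e-01  3.91411111e-01  1.86532258e+00 -1.96081018e-04
  8.85392076e-01  6.93001626e-01]
```

{"name": "send_rows", "arguments": {"increments": [[0.4,0.7,0,0,0,0,-1],[0.4,1.3,0,0,0,0,-1],[0.4,2.3,0.1,-4.9,0,0,-1],[0.4,3.5,0.2,-10.6,0,0,-1],[0.4,4.6,0.2,-16.4,0,0,-1]]}}

```text
time_s: 2.85
tool_pos: [0.4882, -0.0593, 0.0484]
tcp_rot: [-1.31, 1.569, 2.705]
ft_force: [-0.1, 2.0, 0.3]
opening: -0.0004
```

```bash
python3 arc.py .016 .049 .5 .6 .7 .8 .9;python3 look.py 3 scene,170,190,200,150 
```

```text
0.5 [-0.06  1.19  0.14 -5.53  0.02  0.09]
0.6 [-6.000e-02  2.360e+00  2.100e-01 -1.126e+01  1.000e-02  9.000e-02]
0.7 [-6.000e-02  3.540e+00  1.600e-01 -1.699e+01  1.000e-02  9.000e-02]
0.8 [-7.000e-02  4.700e+00 -0.000e+00 -2.272e+01  1.000e-02  9.000e-02]
0.9 [ -0.07   5.84  -0.28 -28.45   0.     0.09]
2.9 [ 0.48903225 -0.06029561  0.04857724] [-0.30912299 -0.68657606 -0.02162492]
```

View pics/scene3.png

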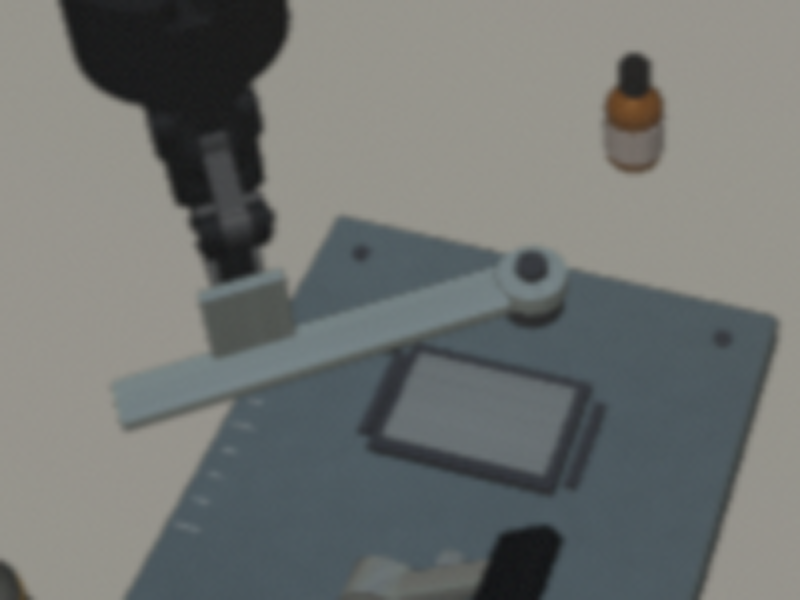

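The strap has moved with the finger: the tab is now at about (245,310) with the finger right behind it. I'll keep pushing along the arc.

{"name": "send_rows", "arguments": {"increments": [[0,1.2,0.1,-5.5,0,0,-1],[0,2.4,0.2,-11.3,0,0,-1],[0,3.5,0.2,-17,0,0,-1],[0,4.7,0,-22.7,0,0,-1],[0,5.8,-0.3,-28.4,0,0,-1]]}}

```text
time_s: 3.52
tool_pos: [0.5354, -0.0954, 0.0484]
tcp_rot: [-1.347, 1.569, -3.115]
ft_force: [-1.5, -0.5, 0.1]
opening: -0.0001
```

```bash
python3 arc.py .016 .049 1 1.1 1.2 1.25 1.3 1.33 1.36
```

```text
1.0 [-0.07  1.08  0.12 -5.5   0.01  0.08]
1.1 [-7.000e-02  2.250e+00  1.900e-01 -1.123e+01  1.000e-02  8.000e-02]
1.2 [-7.000e-02  3.430e+00  1.400e-01 -1.696e+01  1.000e-02  8.000e-02]
1.25 [ -0.07   4.01   0.08 -19.82   0.     0.08]
1.3 [-7.000e-02  4.590e+00 -2.000e-02 -2.269e+01  0.000e+00  8.000e-02]
1.33 [ -0.07   4.93  -0.09 -24.41   0.     0.08]
1.36 [ -0.07   5.28  -0.17 -26.13  -0.     0.08]
```

{"name": "send_rows", "arguments": {"increments": [[0,1.1,0.1,-5.5,0,0,-1],[0,2.2,0.2,-11.2,0,0,-1],[0,3.4,0.1,-17,0,0,-1],[0,4.0,0.1,-20,0,0,-1],[0,4.3,0.1,-22.5,0,0,-1]]}}

```text
time_s: 4.15
tool_pos: [0.5773, -0.1049, 0.048]
tcp_rot: [-1.892, 1.568, 3.015]
ft_force: [-1.5, 0.4, -0.2]
opening: -0.0002
```

```bash
python3 arc.py .016 .049 1.25 1.3 1.33; python3 look.py 4 scene,170,210,200,150 side,300,180,200,150 
```

```text
1.25 [-0.1  -0.25 -0.13  2.67 -0.04  0.13]
1.3 [-0.1   0.32  0.   -0.2  -0.04  0.13]
1.33 [-0.1   0.67  0.07 -1.92 -0.05  0.13]
4.25 [ 0.5774349  -0.10490283  0.04804578] [-1.05127079 -0.55214169  0.6246979 ]
```

View pics/scene4.png

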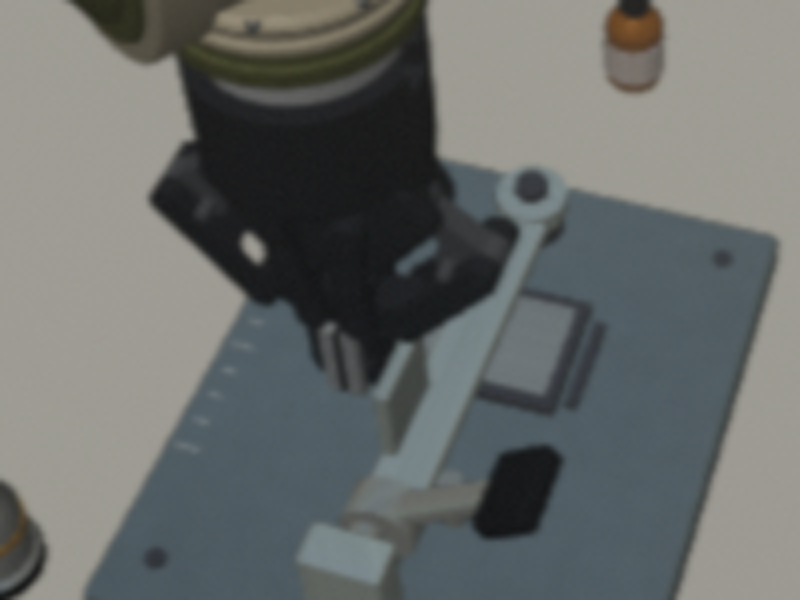

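View pics/side4.png

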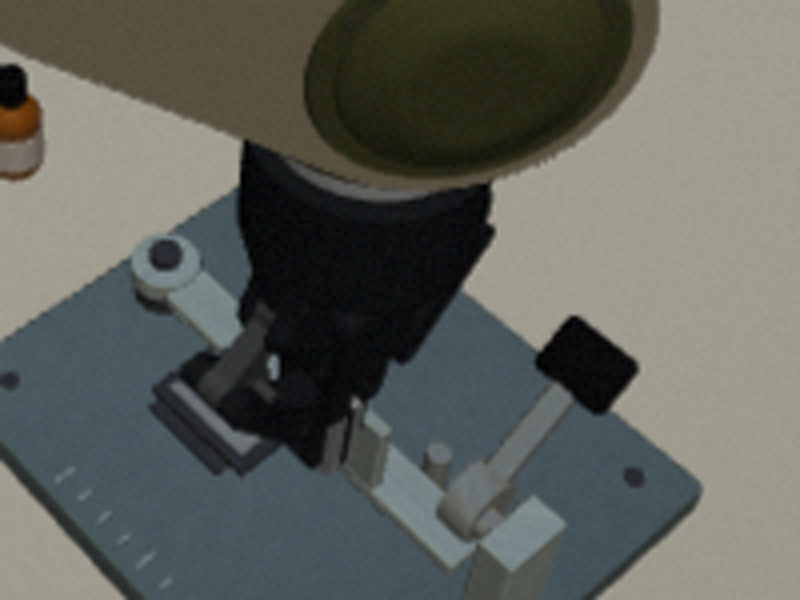

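{"name": "send_rows", "arguments": {"increments": [[0,0.2,0,0,0,0,-1],[0,0.35,0,0,0,0,-1],[0,0.5,0,0,0,0,-1],[0,0.6,0,0,0,0,-1],[0,0.6,0,0,0,0,-1]]}}

```text
time_s: 4.88
tool_pos: [0.5797, -0.1046, 0.0478]
tcp_rot: [-1.735, 1.56, -3.113]
ft_force: [-21.9, -4.9, 11.1]
opening: -0.0003
```

{"name": "send_rows", "arguments": {"increments": [[0,-0.5,0,0,0,0,-1],[0,-1,0,0,0,0,-1],[-0.5,-2,0,0,0,0,-1],[-3,-2,0,0,0,0,-1],[-7,-2,0,0,0,0,-1]]}}

```text
time_s: 5.5
tool_pos: [0.56, -0.1082, 0.1184]
tcp_rot: [-1.808, 1.558, 3.098]
ft_force: [0.6, -0.7, -0.1]
opening: -0.0003
```

{"name": "send_rows", "arguments": {"increments": [[-2,0,0,0,0,0,-1],[-2,-3,0,0,0,0,-1],[-2,-6,0,0,0,0,-1],[-2,-9,0,0,0,0,-1],[-2,-9,0,0,0,0,-1]]}}

```text
time_s: 6.12
tool_pos: [0.4708, -0.1257, 0.14]
tcp_rot: [-1.791, 1.558, 3.113]
ft_force: [0.1, 0.0, 0.7]
opening: 0.0
```

```bash
python3 look.py 5 scene,170,210,200,150 side,300,180,200,150 
```

```text
6.225 [ 0.47227963 -0.125615    0.13995567] [0.3349452  0.24992033 0.09573047]
```

View pics/scene5.png

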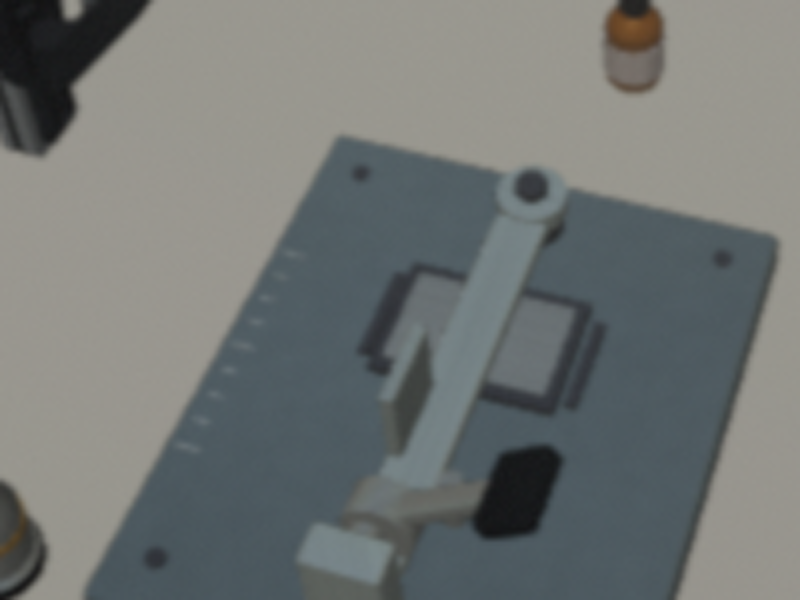

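View pics/side5.png

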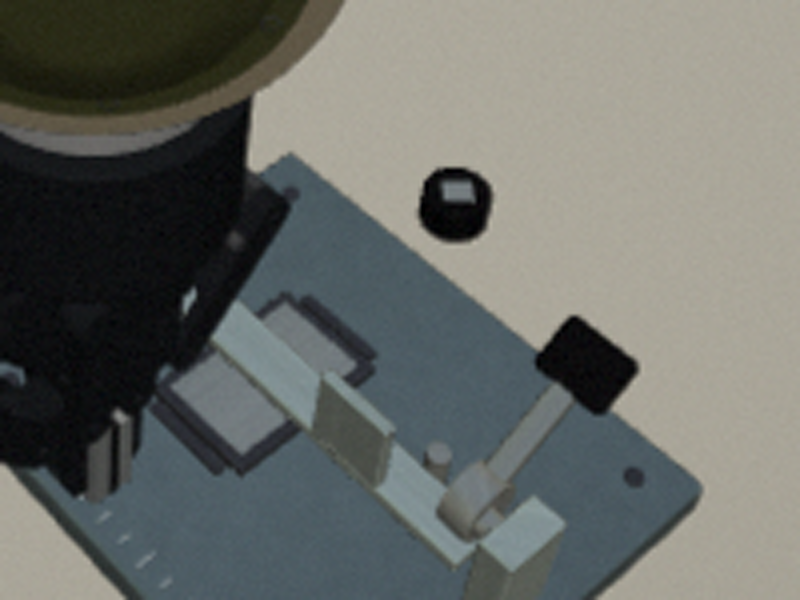

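```bash
python3 - <<'E'
from h import *
z=np.load("side5.npz")
for q in(1.2,1.25,1.3):
    print(q,*[((proj(z,stage2w(P,strap(q,*a)))-[300,180])*4).round(0) for a in((.172,-.011,.044),(.098,-.011,.08),(.132,-.011,.08))])
from math import *
for q in(0,.1,.2):
  a=.8-q
  print(q,[((proj(z,stage2w(P,(al*cos(a)-.005*sin(a),-.085+w,.062+al*sin(a)+.005*cos(a))))-[300,180])*4).round(0) for al,w in((.054,.015),(.078,.015),(.078,-.015),(.054,-.015))])
for q in(.1,.8):
  a=.8-q; print(stage2w(P,(.066*cos(a)-.005*sin(a),-.085,.062+.066*sin(a)+.005*cos(a))))
E
```

```text
1.2 [422. 586.] [300. 384.] [360. 450.]
1.25 [441. 575.] [311. 379.] [375. 442.]
1.3 [459. 563.] [322. 373.] [389. 433.]
0 [array([522., 360.]), array([562., 306.]), array([632., 360.]), array([590., 415.])]
0.1 [array([528., 360.]), array([570., 307.]), array([639., 360.]), array([596., 414.])]
0.2 [array([533., 361.]), array([576., 310.]), array([644., 363.]), array([600., 415.])]
[ 0.66019242 -0.13921157  0.10834258]
[ 0.67856591 -0.13551576  0.067     ]
```

```bash
cat > lev.py <<'E'
from h import *
import sys
from math import *
o=arm.get_obs()
h=float(sys.argv[1])
for q in map(float,sys.argv[2:]):
    a=.8-q; s=(.064*cos(a)-.005*sin(a),-.085,.062+.064*sin(a)+.005*cos(a)+h); w=stage2w(P,s); print(q,w.round(4),inc(o,w,Rof(P[2],1)))
E
python3 lev.py .06 .1; python3 lev.py -.011 0 .1 .2 .4 .6 .8 .9; python3 -c "
from h import *
o=arm.get_obs();print(o['qpos'])"
```

```text
0.1 [ 0.6587 -0.1395  0.1671] [-2.93 18.    4.93 -0.33 -0.14  0.66]
0.0 [ 0.6541 -0.1404  0.1004] [ 3.74 17.6   4.95 -0.33 -0.14  0.66]
0.1 [ 0.6587 -0.1395  0.0961] [ 4.17 18.08  4.94 -0.33 -0.14  0.66]
0.2 [ 0.6629 -0.1387  0.0913] [ 4.64 18.51  4.94 -0.33 -0.14  0.66]
0.4 [ 0.6697 -0.1373  0.0805] [ 5.71 19.22  4.94 -0.33 -0.14  0.66]
0.6 [ 0.6744 -0.1364  0.0686] [ 6.89 19.71  4.94 -0.33 -0.14  0.66]
0.8 [ 0.6766 -0.1359  0.056 ] [ 8.15 19.95  4.94 -0.33 -0.14  0.66]
0.9 [ 0.6768 -0.1359  0.0496] [ 8.79 19.98  4.94 -0.33 -0.14  0.66]
[-0.49706734  0.31473352  1.70104901 -0.00610002  1.13625763 -0.68716931]
```

{"name": "send_rows", "arguments": {"increments": [[-3,1,0.5,0,0,0,-1],[-3,5,2,0,0,0,-1],[-3,10,3.5,0,0,0,-1],[-3,14,4.5,0,0,0.5,-1],[-3,18,4.9,0,0,0.6,-1]]}}

```text
time_s: 6.85
tool_pos: [0.6606, -0.1391, 0.1673]
tcp_rot: [-2.874, 1.568, 2.031]
ft_force: [0.8, -0.9, 0.2]
opening: 0.0
```

```bash
python3 lev.py -.0 0 .1 .2 ; python3 look.py 6 scene,170,180,200,150 side,300,130,200,150 
```

```text
0.0 [ 0.6541 -0.1404  0.1114] [ 5.59 -0.66  0.02 -0.33 -0.13  0.04]
0.1 [ 0.6587 -0.1395  0.1071] [ 6.03 -0.19  0.02 -0.33 -0.13  0.04]
0.2 [ 0.6629 -0.1387  0.1023] [ 6.51  0.24  0.02 -0.33 -0.13  0.04]
6.95 [ 0.66128365 -0.13817195  0.16586751] [-0.21199959  0.52127192  0.13297647]
```

View pics/scene6.png

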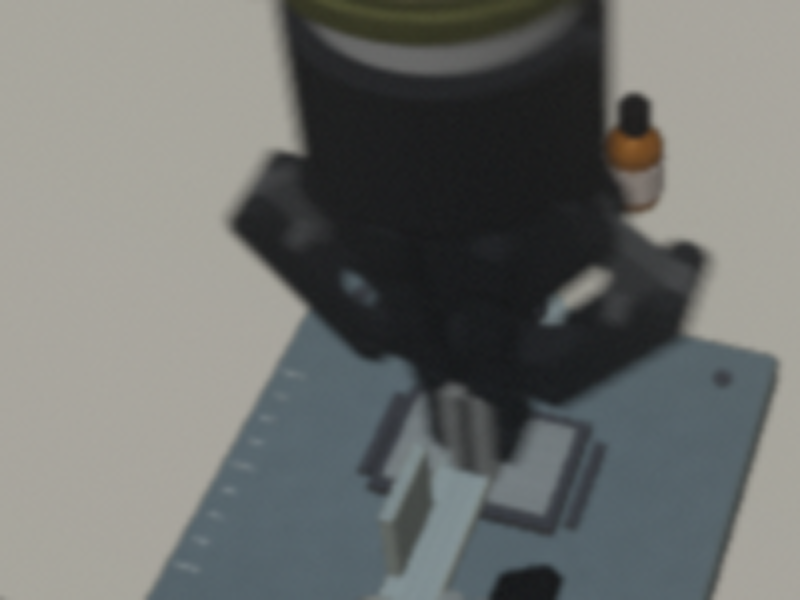

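View pics/side6.png

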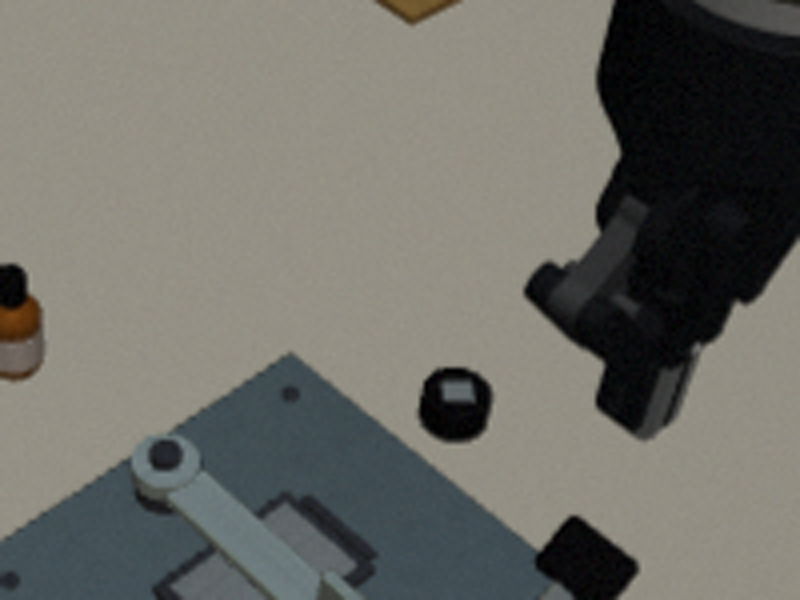

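{"name": "send_rows", "arguments": {"increments": [[1,-0.1,0,0,0,0,-1],[2,-0.2,0,0,0,0,-1],[3,-0.2,0,0,0,0,-1],[4,-0.2,0,0,0,0,-1],[4.8,-0.2,0,0,0,0,-1]]}}

```text
time_s: 7.58
tool_pos: [0.659, -0.1385, 0.1173]
tcp_rot: [-2.748, 1.567, 2.158]
ft_force: [-0.2, 0.5, -0.4]
opening: 0.0001
```

```bash
python3 lev.py -.011 0 .1 .2 .4 .6 .8 ; python3 look.py 7 scene,200,230,200,150 side,360,180,200,150 
```

```text
0.0 [ 0.6541 -0.1404  0.1004] [ 1.69 -0.52  0.1  -0.25 -0.18  0.07]
0.1 [ 0.6587 -0.1395  0.0961] [ 2.12 -0.05  0.1  -0.25 -0.18  0.07]
0.2 [ 0.6629 -0.1387  0.0913] [ 2.6   0.38  0.1  -0.25 -0.18  0.07]
0.4 [ 0.6697 -0.1373  0.0805] [ 3.67  1.08  0.1  -0.25 -0.18  0.07]
0.6 [ 0.6744 -0.1364  0.0686] [ 4.86  1.55  0.1  -0.25 -0.18  0.07]
0.8 [ 0.6766 -0.1359  0.056 ] [ 6.13  1.78  0.1  -0.25 -0.18  0.07]
7.675 [ 0.65881143 -0.13831607  0.11679324] [-0.19370952  0.95374405 -0.655066  ]
```

View pics/scene7.png

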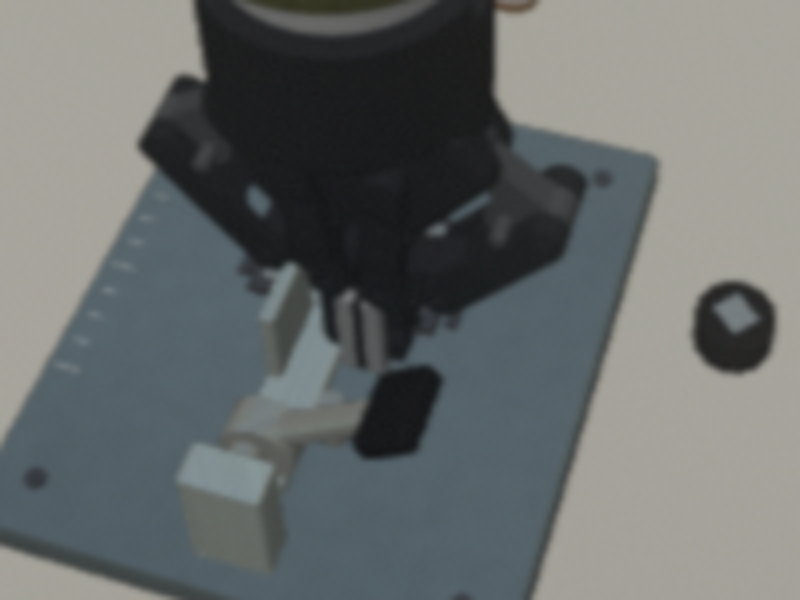

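View pics/side7.png

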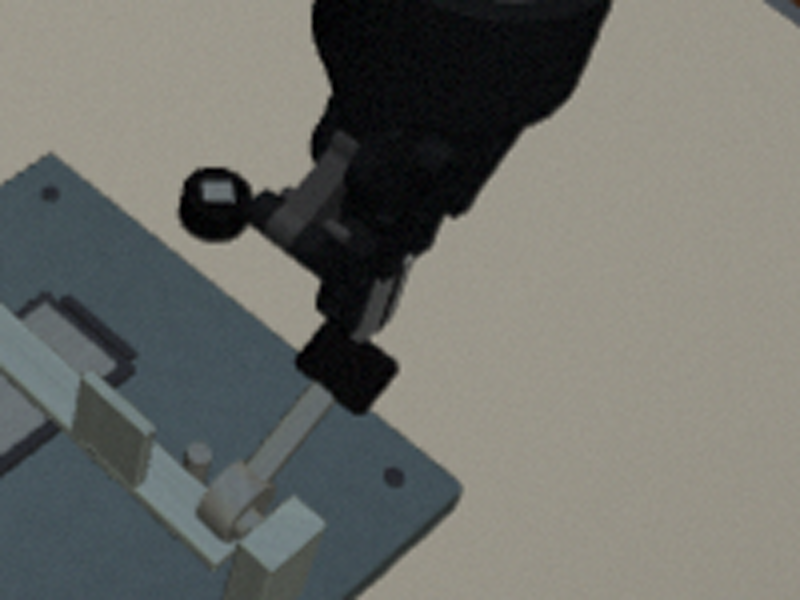

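{"name": "send_rows", "arguments": {"increments": [[1,0.2,0,0,0,0,-1],[1.8,0.4,0,0,0,0,-1],[2.3,0.6,0,0,0,0,-1],[2.9,0.9,0,0,0,0,-1],[3.5,1.2,0,0,0,0,-1]]}}

```text
time_s: 8.3
tool_pos: [0.6711, -0.136, 0.082]
tcp_rot: [-2.783, 1.567, 2.123]
ft_force: [0.8, 0.5, 3.0]
opening: 0.0003
```

```bash
python3 lev.py -.011 .4 .6 .8 .9; python3 look.py 8 scene,200,230,200,150 side,360,180,200,150 
```

```text
0.4 [ 0.6697 -0.1373  0.0805] [ 0.15 -0.16  0.11 -0.23 -0.18  0.07]
0.6 [ 0.6744 -0.1364  0.0686] [ 1.34  0.32  0.11 -0.23 -0.18  0.07]
0.8 [ 0.6766 -0.1359  0.056 ] [ 2.6   0.54  0.11 -0.23 -0.18  0.07]
0.9 [ 0.6768 -0.1359  0.0496] [ 3.24  0.56  0.11 -0.23 -0.18  0.07]
8.4 [ 0.67055804 -0.13581931  0.08105423] [ 0.59554337 -0.38760887 -0.22130558]
```

View pics/scene8.png

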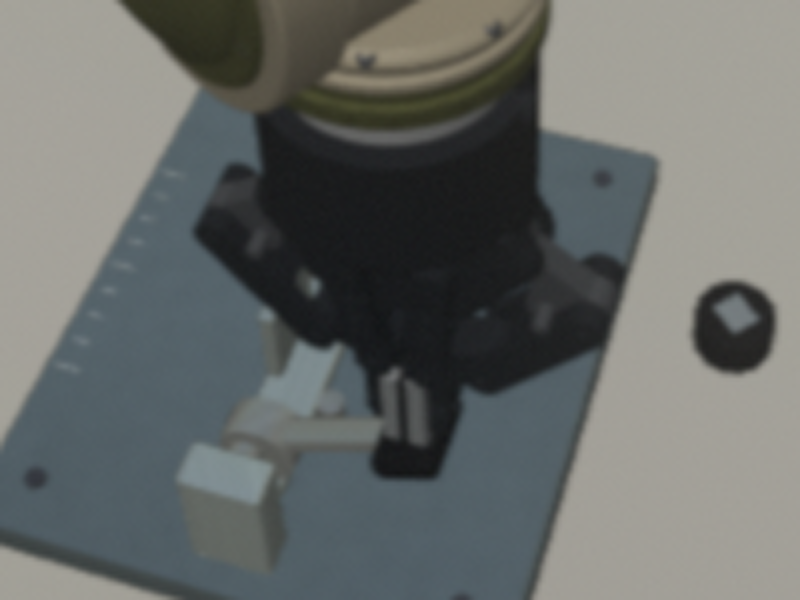

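View pics/side8.png

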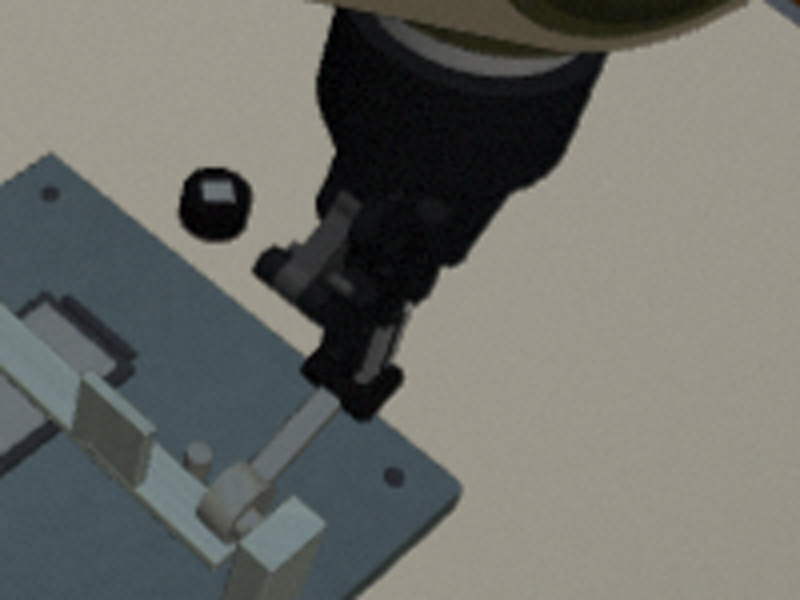

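The lever is part-way down, with the finger on the pad at about (405,445). I'll continue down to the stop and watch the force.

{"name": "send_rows", "arguments": {"increments": [[0.6,0.1,0,0,0,0,-1],[1.2,0.3,0,0,0,0,-1],[1.7,0.4,0,0,0,0,-1],[2.1,0.5,0,0,0,0,-1],[2.3,0.5,0,0,0,0,-1]]}}

```text
time_s: 9.02
tool_pos: [0.6754, -0.1348, 0.0577]
tcp_rot: [-2.516, 1.566, 2.391]
ft_force: [1.8, 1.3, 2.3]
opening: -0.0001
```

{"name": "send_rows", "arguments": {"increments": [[0.2,0,0,0,0,0,-1],[0.3,0,0,0,0,0,-1],[0.4,0,0,0,0,0,-1],[0.5,0,0,0,0,0,-1],[0.5,0,0,0,0,0,-1]]}}

```text
time_s: 9.65
tool_pos: [0.6753, -0.1347, 0.0526]
tcp_rot: [-2.488, 1.565, 2.419]
ft_force: [2.3, 0.9, 2.9]
opening: -0.0002
```

{"name": "send_rows", "arguments": {"increments": [[0.1,0,0,0,0,0,-1],[0.2,0,0,0,0,0,-1],[0.3,0,0,0,0,0,-1],[0.4,0,0,0,0,0,-1],[0.4,0,0,0,0,0,-1]]}}

```text
time_s: 10.28
tool_pos: [0.6754, -0.1347, 0.0497]
tcp_rot: [-2.501, 1.566, 2.406]
ft_force: [-1.9, 1.2, 9.5]
opening: 0.0002
```

```bash
python3 look.py 9 scene,200,230,200,150 side,360,180,200,150 
```

```text
10.375 [ 0.67538688 -0.13476077  0.0497119 ] [-1.01243657  0.54724776  9.84422479]
```

View pics/scene9.png

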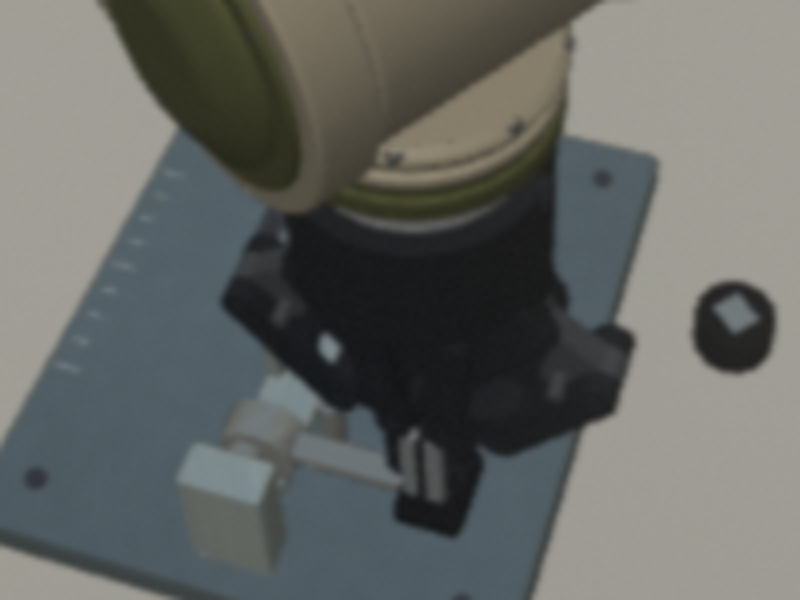

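View pics/side9.png

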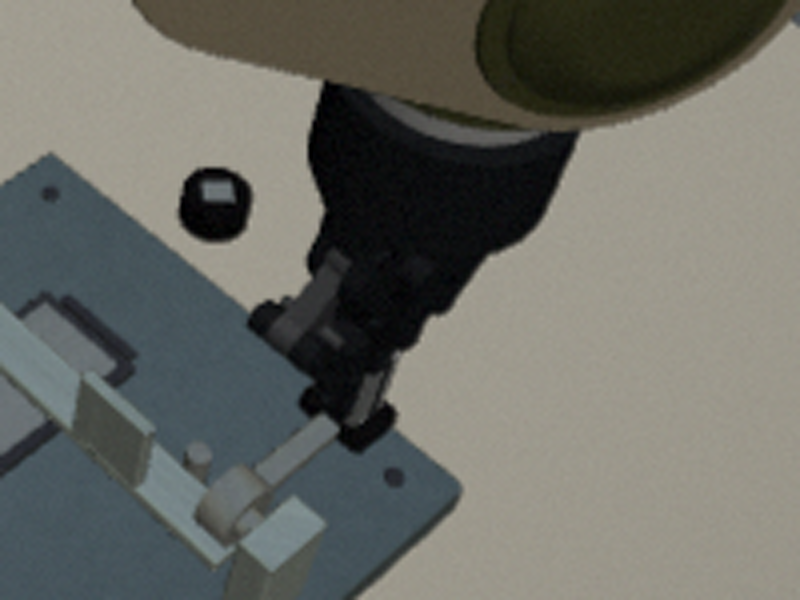

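{"name": "send_rows", "arguments": {"increments": [[0.1,0,0,0,0,0,-1],[0.2,0,0,0,0,0,-1],[0.3,0,0,0,0,0,-1],[0.4,0,0,0,0,0,-1],[0.4,0,0,0,0,0,-1]]}}

```text
time_s: 11.0
tool_pos: [0.6756, -0.1348, 0.0492]
tcp_rot: [-2.544, 1.568, 2.364]
ft_force: [-8.5, 3.0, 25.5]
opening: -0.0002
```

Blocked at 25 N with only 0.5 mm of travel, so the lever is at its hard stop. I'll retreat straight up and away.

{"name": "send_rows", "arguments": {"increments": [[-1,0,0,0,0,0,-1],[-3,0,0,0,0,0,-1],[-6,0,0,0,0,0,-1],[-10,0,0,0,0,0,-1],[-12,0,0,0,0,0,-1]]}}

```text
time_s: 11.62
tool_pos: [0.6759, -0.1353, 0.1711]
tcp_rot: [-2.612, 1.569, 2.296]
ft_force: [0.2, -0.7, 0.2]
opening: -0.0003
```

{"name": "send_rows", "arguments": {"increments": [[-2,-3,0,0,0,0,-1],[-4,-8,-1,0,0,0,-1],[-5,-13,-2,0,0,0,-1],[-5,-18,-3,0,0,0,-1],[-5,-20,-3,0,0,0,-1]]}}

```text
time_s: 12.25
tool_pos: [0.4715, -0.1443, 0.2213]
tcp_rot: [-2.371, 1.567, 2.535]
ft_force: [0.9, 0.0, 0.0]
opening: -0.0
```

```bash
python3 look.py 10 scene,140,190,270,202 side,270,180,220,165; python3 - <<'E'
from h import *
from math import *
z=np.load("side10.npz");s=600/165
for q in(.7,.75,.8):
  a=.8-q
  print(q,[((proj(z,stage2w(P,(al*cos(a)-.005*sin(a),-.085+w,.062+al*sin(a)+.005*cos(a))))-[270,180])*s).round(0) for al,w in((.054,.015),(.078,.015),(.078,-.015),(.054,-.015))])
for q in(1.25,1.3):
    print(q,*[((proj(z,stage2w(P,strap(q,*a)))-[270,180])*s).round(0) for a in((.172,-.011,.044),(.098,-.011,.08),(.132,-.011,.08))])
E
```

```text
12.35 [ 0.47240296 -0.14478541  0.22147594] [-0.49075368  0.03048864  0.57232613]
0.7 [array([602., 349.]), array([640., 315.]), array([699., 362.]), array([661., 397.])]
0.75 [array([601., 352.]), array([639., 320.]), array([698., 366.]), array([660., 400.])]
0.8 [array([600., 355.]), array([638., 325.]), array([697., 371.]), array([659., 403.])]
1.25 [510. 523.] [392. 344.] [450. 402.]
1.3 [526. 511.] [402. 339.] [463. 394.]
```

View pics/scene10.png

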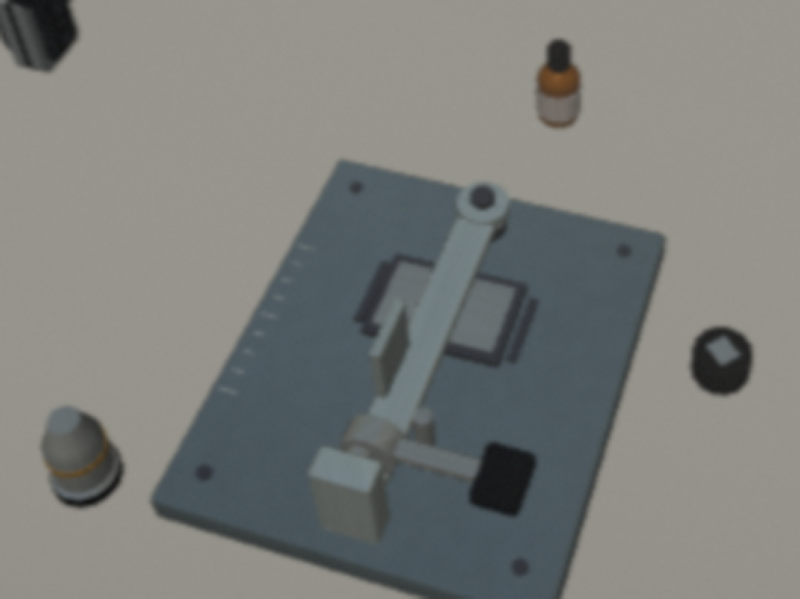

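View pics/side10.png

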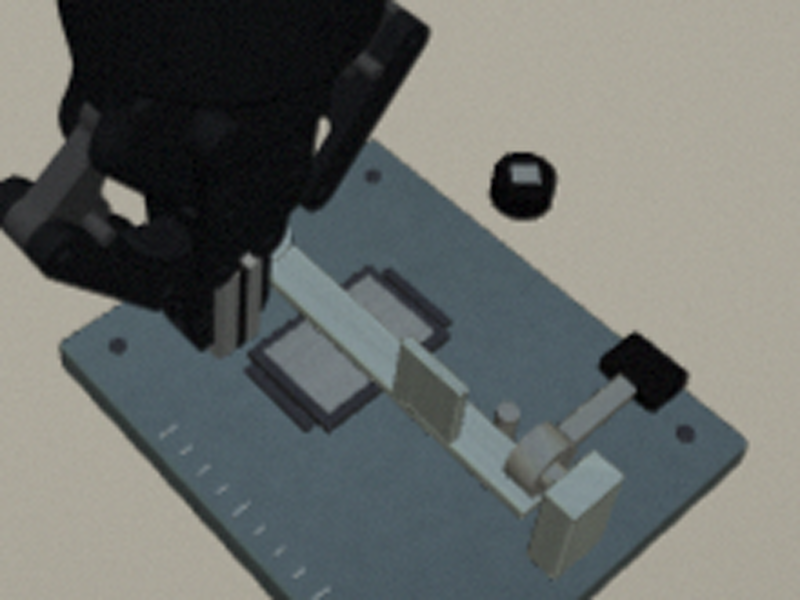

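```bash
python3 -c "
from station import finish_job; print(finish_job())"
```

```text
the job is handed in; nothing more can be done
None
```

The strap is across the specimen at its stop, the cam lever is fully down, and the job is handed in at about 12.4 s of the 45 s allowed. I pushed with the back of the shut fingers along the tab's arc. Once the strap was at its stop, I pushed the lever pad down with the fingertips and then withdrew clear of everything.

**Last checks:**
- **Strap:** it stopped moving at about 22 N, and its tab and end line up in the side image with the predicted stop angle of 1.3 rad.
- **Lever:** it stopped moving at about 25 N. In the scene image its arm lies parallel to the stage's x axis. Its pad corners in the side image fit 0.8 rad to within about 10 enlarged pixels, which does not separate 0.75 from 0.8, so the stop rests mainly on the force.
- **Specimen, objective, bottle and mount:** they are at the same pixel positions in the scene image as at the start.

**Disagreements:**
- **Fingertips:** in the images the shut fingertips ended about 10 mm short of the TCP, not the stated 8 mm ahead of it. The TCP height at contact with the lever pad agreed with the images. I allowed for both values when setting heights.
- **Lever start angle:** my first fit gave 0.26 rad, outside the stated range, while depth and the side image put it at 0.1 to 0.15.

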